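# Pin the coil winder's spindle

## Task

Lock the coil winder: take the red-handled locking pin from the wooden stand, stand it in the hole on top of the blue bearing block, and turn the crank gently away from the robot until you feel the pin drop into the spindle's hidden cross-hole and stop the crank. Do not force the crank against the pin; ease it back to the middle of its play, let go, and push the pin fully home until its collar lies on the block. Leave the other things on the bench as they are.

Things in the scene. Friction and masses are not known exactly. Their poses are not given: they have to be found in the camera images.
- winder: Coil winder bolted to the bench: grey base plate 170 x 120 x 12 mm, blue bearing block 60 (x) x 50 (y) mm with a bare metal cap whose top is 100 mm above the bench, a spindle through it along y with a white bobbin (60 mm across) on the +y end and a crank on the -y end. Origin: on the bench, under the block's middle; z up; x points away from the robot, at most 0.35 rad off the world's x.
- bore (a point): Mouth of the upright hole in the middle of the block's top, 100 mm above the bench: 11 mm wide, chamfered rim, 22 mm deep down to the spindle. Axes as the winder's. The pin's foot is 22 mm below this point when it stands on the spindle, 29 to 32 mm when dropped into the cross-hole, 44 mm when fully home.
- spindle_mid (a point): Point on the spindle's axis in the middle of the block, 62 mm above the bench. The steel spindle, 32 mm thick, turns with light friction (0.16 N m) between stops and stays where it is left. Its cross-hole is hidden in the block and starts 0.5 to 1.25 rad short of lining up: the crank must turn by that about the winder's +y (handle away from the robot). A stop comes 0.8 rad past it.
- spindle_top (a point): Highest point of the spindle, under the bore, 78 mm above the bench. When the cross-hole (about 11 mm wide) comes up here, the pin drops 7 to 10 mm by its own weight onto a friction plug in it and stops the crank, leaving it about 0.25 rad of play. With the crank in the middle of its play the pin stands free and the plug yields to a push of about 5 N; if the crank loads the pin sideways it jams.
- block_foot (a point): Foot of the block, on the base plate, 12 mm above the bench. About loads: a force on the crank handle bears more than ten times over on the pin. The pin is overloaded when its contact force with the winder passes 200 N, which some 12 to 15 N on the handle brings about, or pressing the pin itself that hard; stop turning when the handle's resistance has risen by 3 to 6 N.
- crank_axis (a point): Point on the spindle's axis level with the middle of the crank handle: 118 mm to the -y side of the block's middle, 62 mm above the bench. Fixed to the winder.
- crank_grip (a point): Middle of the wooden crank handle, a round bar 16 mm thick, 55 mm long, that spins freely on its own axis, parallel to the spindle, sticking out to -y from a steel arm whose face is 30 mm to +y of this point; 90 mm from crank_axis. Starts 0 to 1.15 rad from upright towards the robot, lines up 0.1 to 0.5 rad beyond upright. Its clamping angle varies, so it does not tell where the hole is.
- pin: Locking pin, upright in one of the stand's three holes: steel shank 10 mm thick and 44 mm long with a 1.5 mm chamfered foot, steel collar 24 mm wide and 5 mm thick, then a red round grip 14 mm thick and 36 mm tall with a flat top; 85 mm overall, 75 to 155 g. Origin: centre of the foot, z along the pin to the grip.
- pin_grip (a point): Point on the pin's axis to grasp, 71 mm above the foot, 22 mm above the collar's upper face.
- stand: Wooden stand 180 (x) x 60 (y) x 40 mm, heavy and fixed, with three square holes 12 mm wide, 30 mm deep and 58 mm apart in a row along its x axis. Origin: centre of its underside.
- punch_black: Punch of the pin's shape with a black grip, upright in the stand; a bystander. Origin at its foot.
- punch_brass: Brass punch of the pin's shape, upright in the stand; a bystander. Origin at its foot.
- jar: Amber glass jar, 60 mm wide, 75 mm tall; a bystander. Origin: centre of its underside.
- tin: Yellow box 90 x 60 x 30 mm; a bystander. Origin: centre of its underside.
- driver: Screwdriver 170 mm long lying on the bench; a bystander.
- calculator: Black pocket calculator 130 x 75 x 15 mm; a bystander. Origin: centre of its underside.
- magnifier: Magnifying glass lying flat: round lens 84 mm wide and 10 mm thick with a dark wooden handle to 140 mm; a bystander. Origin: under the lens's centre.

How it is judged:
By the outcome, as a careful person would: the job done as asked, in the order asked, and still so for the second after the job is handed in, with the robot touching nothing.
It also fails if it takes over 72 s, if anything falls off the work surface, if the arm or the gripper's body presses on something with over 40 N, if the wrist force passes 120 N, or if a joint passes its speed limit or range.

## Robot

A 6-joint arm with a two-finger parallel gripper is mounted at the origin on the work surface. World frame = base frame: x ahead of the robot, y to its left, z up, the work surface at z = 0. Lengths are in m, angles in degrees, forces in N, time in s.
With the tool pointing down it reaches from about 0.3 to 0.95 m from the base axis. Payload 3.1 kg.
Tool frame: the origin (TCP) lies midway between the tips of the shut fingers; the grasp point (between the pads) lies 19 mm behind it; z points along the fingers, y is the direction in which the jaws open and shut (so a half turn about z gives the same grasp; the last joint's range is limited). The gripper opens to 85 mm and grips with 20 to 120 N. Pads are 22 mm wide; open, the fingers measure 114 mm over their backs; the gripper's body (76 mm by 85 mm) begins 54 mm behind the grasp point. The pads swing forward as they close: fully open they stand 13 mm farther back than shut.
Start: joints at [-70.17, 17.653, 93.61, -0, 68.738, -3.994], TCP at [0.252, -0.572, 0.231] pointing down, gripper open.
Joint ranges: [-175.34, 175.34], [-45.06, 112.39], [2.9, 150.54], [-68.45, 248.45], [3.09, 151.38], [-168.51, 168.51]. Speed limits (degrees/s): [159.86, 159.86, 180, 180, 180, 180].

## Interface

Orientations are given as [roll, pitch, yaw] about the fixed x, y, z axes, in that order (R = Rz(yaw) Ry(pitch) Rx(roll)).
In Python, from station import r gives the robot as it stands.
- The arm moves only by the tool move_arm, never from a script. Its argument "deltas" is text: rows parted by semicolons, each of 7 numbers parted by spaces: the opening in per cent of the stroke, from 0 (shut) to 100 (fully open), then the shift along the world's x, y, z in cm, then the turn, a rotation vector about the world's x, y, z in degrees. A call has 1 to 12 rows; each row is the pose to reach, as a shift and turn from the pose commanded when the call began; what a row does not reach only later rows make up. A row lasts 1/12 s, in which the tool goes at most 41.7 mm and 7.16 degrees, less where a joint would pass 70% of its speed; a pose out of reach is approached as far as the arm can. A call with a gripper value outside its range is refused whole. The fingers move at their own pace and stop on an object; the grip force is fixed at half the most. Time passes only in rows, so rows that repeat a pose let the fingers close. It gives the time, the measured TCP pose, the force and the opening at its end, in the units of the state.
- r.get_state(): the state, without advancing time (a new reading comes with each control period).
- r.grab_frame(name): name is "scene" or "top"; returns a dict with "pixels" (384x512x3 uint8, blue, green, red), "fovy" (degrees; the focal length in pixels is half the picture's height over the tangent of half this angle, whatever the lens; pixels are square), "cx", "cy" (the principal point, pixels), "k1" (the pictures are not rectified: a ray, as slopes to the right and down, at radius r is drawn at 1 + k1 r^2 times it, then the intrinsics apply), "rvec" (rotation vector, rad) and "tvec" (3), from world to camera coordinates, as OpenCV has them. Camera axes: x right, y down, z forward; pixel columns grow to the right and rows downward; lengths in m; the calibration is good to about 2 mm. A picture is of the moment at which its call begins. There is no depth.
- r.hand_in(): hands the job in, once; it reports no verdict.
The state is a dict: "t": time; "joints": joint angles; "joint_vel": joint speeds; "joint_torque": joint torques, N m; "tcp_pos": TCP position; "orientation": TCP orientation; "ft_force": force on the tool from outside, world axes, zero at the start; "ft_torque": the same for the moment, N m; "gripper_width": opening from 0.0 (shut) to 1.0 (fully open).
Only numpy, scipy, OpenCV 4.12 (cv2) and the standard library are available. Lean on these libraries where they do the work, as an engineer would, in place of code of your own. Each camera call takes 0.05 s, during which the arm holds its last target. There are 200 camera calls.

## Working session

There is one attempt and no reset: what is moved stays moved. The work goes in short steps, Python scripts to look and compute and a tool call to move; the robot and the scene stay as the last step left them, time stands still between calls to the robot, and variables do not carry over. Pictures are saved under pics/ and viewed, about 8 in all and at most 12, crops included, and the job is handed in when it is done.

Besides the shell and the picture viewer there is one more tool, called after "Request:" by a JSON object that holds its "method" and its "body". move_arm: Moves the arm, as the interface text tells. Its arguments: {"type":"object","properties":{"deltas":{"type":"string"}},"required":["deltas"]}

```bash
mkdir -p pics; cat > h.py <<'E'
import numpy as np, cv2, pickle
from station import r
def grab(n):
    f=r.grab_frame(n); pickle.dump(f,open(f'{n}.pkl','wb')); return f
def load(n): return pickle.load(open(f'{n}.pkl','rb'))
def cam(f):
    R=cv2.Rodrigues(np.array(f['rvec'],float))[0]; t=np.array(f['tvec'],float).ravel()
    return R,t,f['pixels'].shape[0]/2/np.tan(np.radians(f['fovy'])/2)
def ray(f,u,v):
    R,t,F=cam(f); d=np.array([(u-f['cx'])/F,(v-f['cy'])/F]); s=d.copy()
    for _ in range(30): s=d/(1+f['k1']*(s@s))
    return -R.T@t, R.T@np.array([s[0],s[1],1.])
def atz(f,u,v,z):
    o,d=ray(f,u,v); return o+d*(z-o[2])/d[2]
def proj(f,P):
    R,t,F=cam(f); c=np.atleast_2d(P)@R.T+t; s=c[:,:2]/c[:,2:]
    s=s*(1+f['k1']*(s**2).sum(1,keepdims=True)); return s*F+[f['cx'],f['cy']]
def tri(*obs):
    A=np.zeros((3,3));b=np.zeros(3)
    for f,u,v in obs:
        o,d=ray(f,u,v); d/=np.linalg.norm(d); M=np.eye(3)-np.outer(d,d); A+=M;b+=M@o
    return np.linalg.solve(A,b)
def crop(f,x0,y0,x1,y1,s,name):
    cv2.imwrite(f'pics/{name}.png',cv2.resize(f['pixels'][y0:y1,x0:x1],None,fx=s,fy=s,interpolation=cv2.INTER_CUBIC))
E
python3 - <<'E'
from h import *
a=grab('scene');b=grab('top')
for n,f in(('scene',a),('top',b)):
    print(n,ray(f,256,192),f['fovy'],f['k1'])
cv2.imwrite('pics/a.png',np.vstack([a['pixels'],b['pixels']])[:, :])
cv2.imwrite('pics/s0.png',cv2.resize(a['pixels'],(800,600)));cv2.imwrite('pics/t0.png',cv2.resize(b['pixels'],(800,600)))
print(r.get_state())
E
```

```text
scene (array([ 1.37317335, -0.10882029,  0.97966   ]), array([-0.66366914,  0.10887895, -0.74014909])) 52.46959910501545 0.007659450102322823
top (array([0.37466757, 0.02456409, 1.46818685]), array([ 0.17187108,  0.00435326, -0.98513695])) 46.92693021104858 -0.1329562415840561
{'t': 0.1, 'joints': array([-7.01686312e+01,  1.76987936e+01,  9.36819047e+01, -6.84546835e-04,
        6.87400888e+01, -3.99161680e+00]), 'joint_vel': array([ 0.01260624, -0.1363304 , -0.26329879, -0.06052126, -0.11576272,
        0.01927346]), 'joint_torque': array([-1.07181546e-03, -4.16406977e+01, -2.77643895e+01, -1.81018222e-04,
        4.05319632e-03,  1.75515129e-05]), 'tcp_pos': array([ 0.25217896, -0.57104009,  0.23017247]), 'orientation': array([-1.79879462e+02, -7.77215465e-03,  2.38232263e+01]), 'ft_force': array([ 0.83938566,  0.66974886, -0.09207888]), 'ft_torque': array([-0.04098886, -0.01137947, -0.02880452]), 'gripper_width': 0.9992017376083873}
```

View pics/s0.png

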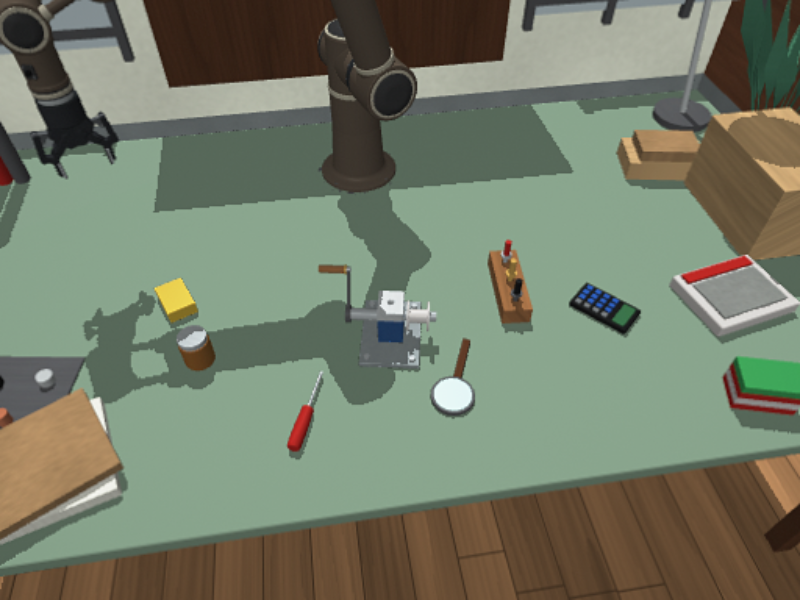

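View pics/t0.png

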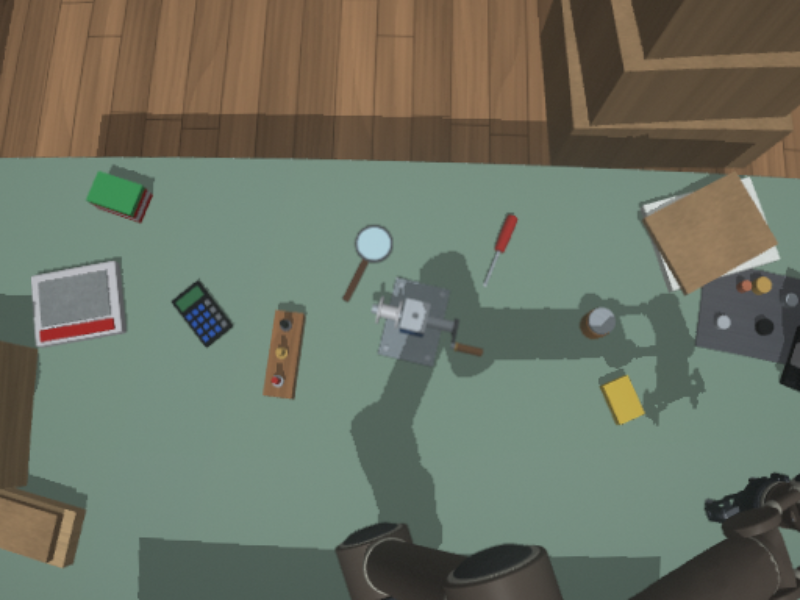

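The scene view shows the red pin in the stand at about (507,245), the winder block at (390,300) and the crank handle at (333,268). In the top view the bore is at about (414,315), the handle at (466,350) and the red pin at (277,381). Next I'll take enlarged crops.

```bash
python3 - <<'E'
from h import *
crop(load('scene'),195,145,350,245,5,'sc');crop(load('top'),160,170,320,260,5,'tc')
E
```

```text
(no output)
```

View pics/sc.png

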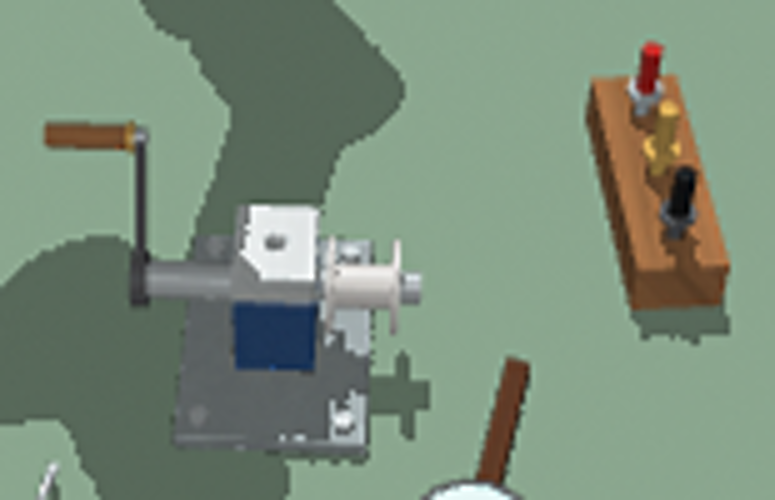

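View pics/tc.png

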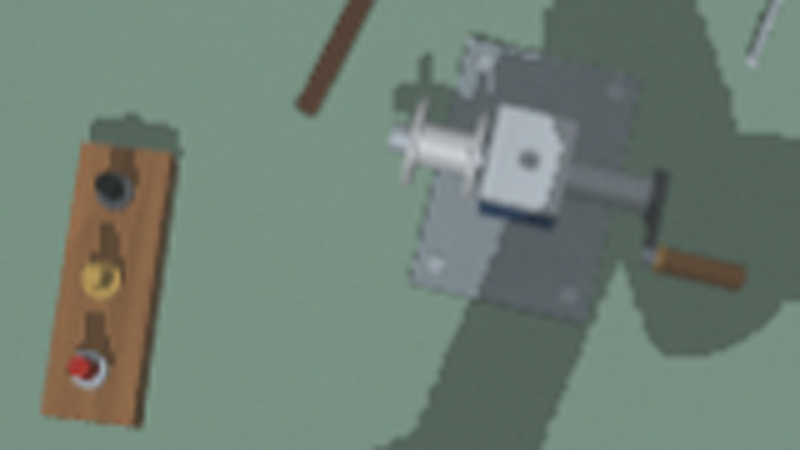

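Scene crop: bore (276,242), handle from (45,135) to (135,136), pin grip top (653,46), collar (646,95). Top crop: bore (529,159), handle from (660,259) to (743,277), pin top (80,368), collar (88,371).

```bash
python3 - <<'E'
from h import *
a=load('scene');b=load('top')
S=lambda u,v:(a,195+(u+.5)/5-.5,145+(v+.5)/5-.5)
T=lambda u,v:(b,160+(u+.5)/5-.5,170+(v+.5)/5-.5)
np.set_printoptions(precision=4,suppress=True)
print('bore',tri(S(276,242),T(529,159)),atz(*S(276,242),.1),atz(*T(529,159),.1))
print('bobbin end',tri(S(420,288),T(394,137)))
ho=tri(S(45,135),T(743,277));hi=tri(S(135,136),T(660,259));print('handle',ho,hi)
print('pin top',tri(S(653,46),T(78,368)),atz(*S(653,46),.095),atz(*T(78,368),.095))
print('collar',tri(S(646,94),T(89,371)))
for n,p in(('blk',T(113,188)),('brass',T(101,280)),('red',T(89,371))): print(n,atz(*p,.057))
for p in[(82,143),(177,151),(140,427),(42,414)]: print('stand',atz(*T(*p),.04))
for p in[(470,35),(638,75),(585,323),(412,284)]: print('plate',atz(*T(*p),.012))
for p in[(248,206),(319,207),(319,280)]: print('cap S',atz(*S(*p),.1))
for p in[(500,103),(578,122),(555,216),(480,202)]: print('cap T',atz(*T(*p),.1))
print('shaft',tri(S(140,279),T(656,194)))
E
```

```text
bore [0.5846 0.0009 0.0991] [0.5855 0.0013 0.1   ] [0.5843 0.0004 0.1   ]
bobbin end [0.6025 0.088  0.0606]
handle [ 0.5099 -0.1301  0.1384] [ 0.5197 -0.0777  0.1388]
pin top [0.4459 0.2778 0.0953] [0.4456 0.2786 0.095 ] [0.4457 0.2772 0.095 ]
collar [0.4465 0.2787 0.0513]
blk [0.5644 0.2678 0.057 ]
brass [0.5046 0.2723 0.057 ]
red [0.446 0.277 0.057]
stand [0.5958 0.2928 0.04  ]
stand [0.5923 0.2299 0.04  ]
stand [0.412  0.2451 0.04  ]
stand [0.4182 0.3092 0.04  ]
plate [0.681  0.0405 0.012 ]
plate [ 0.6569 -0.0729  0.012 ]
plate [ 0.4896 -0.0408  0.012 ]
plate [0.5122 0.074  0.012 ]
cap S [ 0.553  -0.0113  0.1   ]
cap S [0.5608 0.0319 0.1   ]
cap S [0.6198 0.0221 0.1   ]
cap T [0.6194 0.0195 0.1   ]
cap T [ 0.6087 -0.0298  0.1   ]
cap T [ 0.5489 -0.0167  0.1   ]
cap T [0.5564 0.0303 0.1   ]
shaft [ 0.5696 -0.0824  0.0629]
```

Request:
{"method": "move_arm", "body": {"deltas": "40 10 44 2 0 0 55.2;40 10 44 2 0 0 55.2;40 10 44 2 0 0 55.2;40 10 44 2 0 0 55.2;40 10 44 2 0 0 55.2;40 10 44 2 0 0 55.2;40 10 44 2 0 0 55.2;40 10 44 2 0 0 55.2;40 10 44 2 0 0 55.2;40 10 44 2 0 0 55.2;40 10 44 2 0 0 55.2;40 10 44 2 0 0 55.2"}}

```text
t: 1.1
tcp_pos: [0.3527, -0.1262, 0.2511]
orientation: [-180.0, -0.2, 79.4]
ft_force: [-0.4, -0.4, -0.3]
gripper_width: 0.4
```

Request:
{"method": "move_arm", "body": {"deltas": "40 9.4 41 -9 0 0 0;40 9.4 41 -9 0 0 0;40 9.4 41 -9 0 0 0;40 9.4 41 -9 0 0 0;40 9.4 41 -9 0 0 0;40 9.4 41 -9 0 0 0;40 9.4 41 -9 0 0 0;40 9.4 41 -9 0 0 0;40 9.4 41 -9 0 0 0;40 9.4 41 -9 0 0 0;40 9.4 41 -9 0 0 0;40 9.4 41 -9 0 0 0"}}

```text
t: 2.1
tcp_pos: [0.4467, 0.2803, 0.1599]
orientation: [-179.9, 0.0, 79.2]
ft_force: [-0.3, -0.9, 0.1]
gripper_width: 0.4
```

```bash
python3 - <<'E'
from h import *
s=r.get_state();print(s['t'],s['tcp_pos'],s['orientation'],s['ft_force'])
E
```

```text
2.1 [0.44666386 0.28031977 0.15994475] [-1.79936724e+02  3.33213481e-02  7.92223130e+01] [-0.26844533 -0.87151225  0.08879978]
```

Request:
{"method": "move_arm", "body": {"deltas": "40 0 0 -4 0 0 0;40 0 0 -7 0 0 0;40 0 0 -9 0 0 0;40 0 0 -9.7 0 0 0;40 0 0 -9.7 0 0 0;40 0 0 -9.7 0 0 0"}}

```text
t: 2.6
tcp_pos: [0.447, 0.2773, 0.0648]
orientation: [180.0, 0.0, 79.0]
ft_force: [0.7, 0.1, -0.3]
gripper_width: 0.397
```

```bash
python3 - <<'E'
from h import *
a=grab('scene');b=grab('top')
s=r.get_state();print(s['t'],s['tcp_pos'],s['orientation'],s['ft_force'])
A=cv2.resize(a['pixels'][120:210,290:370],None,fx=5,fy=5,interpolation=2);B=cv2.resize(b['pixels'][180:270,140:220],None,fx=5,fy=5,interpolation=2)
cv2.imwrite('pics/g1.png',np.hstack([A,B])[:, :800])
E
```

```text
2.7 [0.44812312 0.27839027 0.06613877] [ 1.79839499e+02 -1.15368645e-01  7.89845214e+01] [ 0.1587794  -0.59622253  0.21117167]
```

View pics/g1.png

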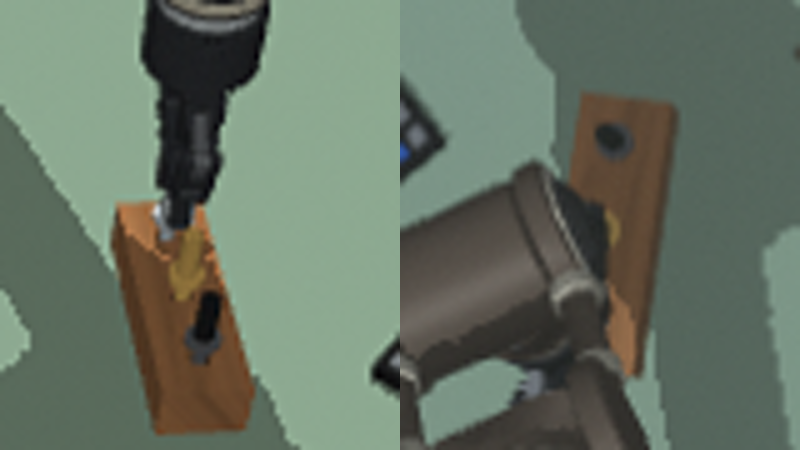

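The scene half shows the fingers straddling the pin, with the collar peeking out at (163,222) and the fingertip at (177,215). The arm hides the pin in the top view. I'll check where the fingertip should project.

```bash
python3 - <<'E'
from h import *
a=load('scene')
for P in([.4645,.2748,.066],[.464,.2748,.07],[.446,.278,.0565],[.446,.278,.095]): print((proj(a,P)-[290,120])*5)
E
```

```text
[[172.53779986 220.14194669]]
[[173.11590341 215.33562654]]
[[167.77230304 211.26275811]]
[[175.24410602 169.4772416 ]]
```

Request:
{"method": "move_arm", "body": {"deltas": "0 0 0 -9.7e-9 0 0 0;0 0 0 0 0 0 0;0 0 0 0 0 0 0;0 0 0 0 0 0 0;0 0 0 0 0 0 0;0 0 0 0 0 0 0"}}

```text
t: 3.2
tcp_pos: [0.4476, 0.279, 0.066]
orientation: [179.9, -0.1, 79.0]
ft_force: [-0.5, 0.4, 6.3]
gripper_width: 0.138
```

Request:
{"method": "move_arm", "body": {"deltas": "0 0 0 1 0 0 0;0 0 0 2 0 0 0;0 0 0 3.5 0 0 0;0 0 0 6 0 0 0;0 0 0 9 0 0 0;0 0 0 12 0 0 0;0 0 0 13 0 0 0;0 0 0 13 0 0 0;0 0 0 13 0 0 0"}}

```text
t: 3.95
tcp_pos: [0.4464, 0.2782, 0.1945]
orientation: [180.0, -0.0, 79.0]
ft_force: [-0.1, -0.3, -1.5]
gripper_width: 0.144
```

Request:
{"method": "move_arm", "body": {"deltas": "0 1 -2 0 0 0 0;0 2.5 -5 0 0 0 0;0 4 -8 0 0 0 0;0 5.8 -11.5 0 0 0 0;0 7.5 -15 0 0 0 0;0 9.3 -18.5 0 0 0 0;0 11 -22 0 0 0 0;0 12.8 -25.5 0 0 0 0;0 13.7 -27.3 0 0 0 0;0 13.9 -27.7 0 0 0 0;0 13.9 -27.7 0 0 0 0;0 13.9 -27.7 0 0 0 0"}}

```text
t: 4.95
tcp_pos: [0.5835, 0.0018, 0.1919]
orientation: [-179.7, -0.0, 79.0]
ft_force: [-0.7, -0.1, 0.1]
gripper_width: 0.138
```

```bash
python3 - <<'E'
from h import *
a=grab('scene');b=grab('top')
s=r.get_state();print(s['t'],s['tcp_pos'],s['orientation'],s['ft_force'])
for P in([.585,.001,.14],[.585,.001,.184],[.585,.001,.1]): print((proj(a,P)-[215,110])*5, (proj(b,P)-[220,180])*5+[400,0])
A=cv2.resize(a['pixels'][110:220,215:295],None,fx=5,fy=5,interpolation=2);B=cv2.resize(b['pixels'][180:290,220:300],None,fx=5,fy=5,interpolation=2)
cv2.imwrite('pics/b1.png',np.hstack([A,B]))
E
```

```text
5.05 [0.58392556 0.00266135 0.19294201] [-1.79824018e+02 -1.16863336e-02  7.91001796e+01] [ 0.5757627   0.2537703  -0.75939936]
[[172.71271209 369.29151748]] [[627.40557138  95.98341776]]
[[171.90160954 316.82351557]] [[629.02196861  84.3266501 ]]
[[173.41126995 414.48477336]] [[626.02384685 105.94589047]]
```

View pics/b1.png

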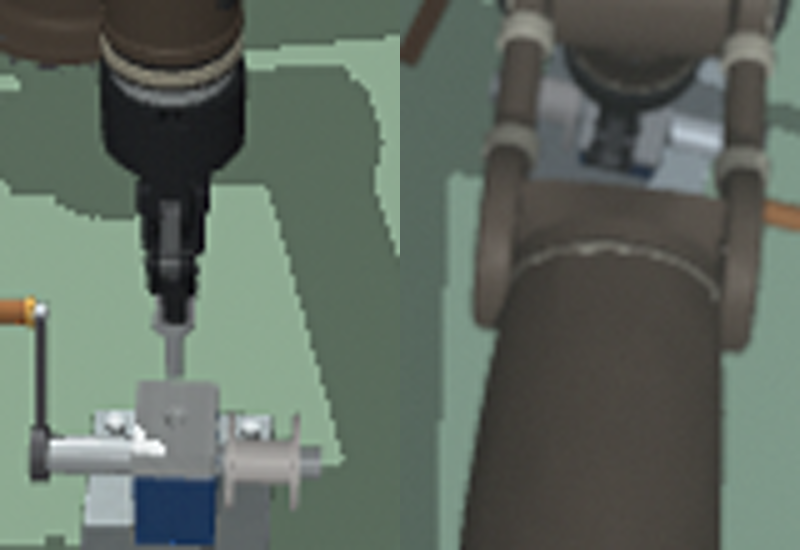

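The pin hangs upright, its foot at about (175,370) directly above the bore at (176,414), which agrees with the projections. The arm hides the top view. I'll lower the pin and watch the force.

Request:
{"method": "move_arm", "body": {"deltas": "0 0 0 -1 0 0 0;0 0 0 -2.2 0 0 0;0 0 0 -3 0 0 0;0 0 0 -3.5 0 0 0;0 0 0 -3.8 0 0 0;0 0 0 -4 0 0 0;0 0 0 -4.1 0 0 0;0 0 0 -4.2 0 0 0;0 0 0 -4.2 0 0 0"}}

```text
t: 5.8
tcp_pos: [0.5851, 0.0014, 0.1523]
orientation: [-180.0, -0.0, 79.0]
ft_force: [-1.7, 1.2, -1.3]
gripper_width: 0.139
```

Request:
{"method": "move_arm", "body": {"deltas": "0 0 0 -0.1 0 0 0;0 0 0 -0.2 0 0 0;0 0 0 -0.3 0 0 0;0 0 0 -0.3 0 0 0"}}

```text
t: 6.13
tcp_pos: [0.5851, 0.0014, 0.1491]
orientation: [-180.0, -0.0, 79.0]
ft_force: [-2.3, 1.5, 0.5]
gripper_width: 0.142
```

Request:
{"method": "move_arm", "body": {"deltas": "0 -0.04 0.03 -0.1 0 0 0;0 -0.06 0.04 -0.2 0 0 0;0 -0.06 0.04 -0.3 0 0 0;0 -0.06 0.04 -0.4 0 0 0;0 -0.06 0.04 -0.4 0 0 0"}}

```text
t: 6.55
tcp_pos: [0.585, 0.0015, 0.145]
orientation: [180.0, 0.0, 79.0]
ft_force: [0.1, 0.1, -0.5]
gripper_width: 0.143
```

Request:
{"method": "move_arm", "body": {"deltas": "0 0 0 -0.2 0 0 0;0 0 0 -0.4 0 0 0;0 0 0 -0.6 0 0 0;0 0 0 -0.8 0 0 0;0 0 0 -0.9 0 0 0;0 0 0 -1 0 0 0;0 0 0 -1.1 0 0 0;0 0 0 -1.1 0 0 0"}}

```text
t: 7.22
tcp_pos: [0.5849, 0.0016, 0.1342]
orientation: [180.0, 0.0, 79.0]
ft_force: [-0.1, -0.4, -0.7]
gripper_width: 0.14
```

Request:
{"method": "move_arm", "body": {"deltas": "35 0 0 0 0 0 0;35 0 0 0 0 0 0;35 0 0 0 0 0 0;35 0 0 0 0 0 0;35 0 0 1 0 0 0;35 0 0 2.5 0 0 0;35 0 0 5 0 0 0;35 0 0 8 0 0 0;40 -2 -3 9 0 0 0;45 -4.5 -6.5 9 0 0 0;45 -7 -10.5 9 0 0 0;45 -7 -10.5 9 0 0 0"}}

```text
t: 8.22
tcp_pos: [0.5121, -0.1073, 0.2255]
orientation: [-180.0, 0.2, 78.9]
ft_force: [0.4, -0.3, -0.7]
gripper_width: 0.45
```

```bash
python3 - <<'E'
from h import *
a=grab('scene');b=grab('top')
s=r.get_state();print(s['t'],s['tcp_pos'],s['ft_force'])
A=cv2.resize(a['pixels'][120:230,195:285],None,fx=4.4,fy=4.4,interpolation=2);B=cv2.resize(b['pixels'][170:280,220:310],None,fx=4.4,fy=4.4,interpolation=2)
cv2.imwrite('pics/c1.png',np.hstack([A,B]))
E
```

```text
8.3167 [ 0.51431241 -0.10480491  0.22524771] [-0.56412875  0.06635588 -0.65297528]
```

View pics/c1.png

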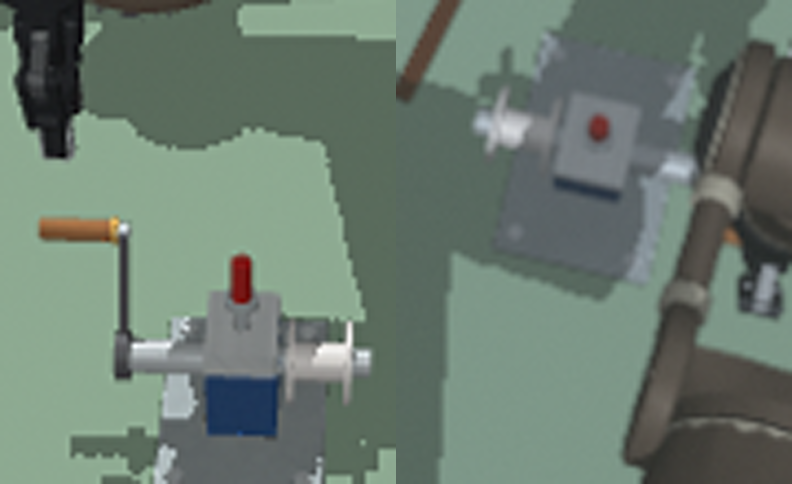

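The pin stands upright in the bore with its grip at crop (241,278). The crank is unmoved, and the gripper hangs above the handle.

Request:
{"method": "move_arm", "body": {"deltas": "45 0 0 -3 0 0 0;45 0 0 -6 0 0 0;45 0 0 -8.5 0 0 0;45 0 0 -10.2 0 0 0;45 0 0 -10.2 0 0 0;22 0 0 -10.2 0 0 0;22 0 0 -10.2 0 0 0;22 0 0 -10.2 0 0 0"}}

```text
t: 8.98
tcp_pos: [0.5159, -0.1028, 0.1237]
orientation: [179.9, -0.0, 79.0]
ft_force: [-0.8, 0.5, -0.7]
gripper_width: 0.221
```

```bash
cat >> h.py <<'E'
def pin(save=None):
    f=grab('scene'); p=f['pixels'][165:205,238:268].astype(int)
    m=(p[:,:,2]>90)&(p[:,:,1]<50)&(p[:,:,0]<60); y,x=np.nonzero(m)
    s=r.get_state(); np.set_printoptions(precision=4,suppress=True)
    print('pin',len(y),(x.mean()+238).round(2),(y.mean()+165).round(2),'rows',y.min()+165,y.max()+165,'t',s['t'],s['tcp_pos'],s['ft_force'],s['gripper_width'])
    return f
E
python3 - <<'E'
from h import *
pin()
a=load('scene')
for z in(.163,.155): print(proj(a,[.585,.001,z]),proj(a,[.585,.001,z-.018]))
E
```

```text
pin 40 249.52 182.75 rows 178 188 t 9.0333 [ 0.5159 -0.103   0.1237] [-0.5883  0.3758 -0.2204] 0.21926253043207855
[[249.4589 178.448 ]] [[249.5246 182.6958]]
[[249.4883 180.3481]] [[249.5533 184.5523]]
```

Request:
{"method": "move_arm", "body": {"deltas": "22 0.44 -0.09 0.28 0 0 0;22 0.79 -0.15 0.46 0 0 0;22 1.13 -0.22 0.62 0 0 0;22 1.47 -0.29 0.77 0 0 0;22 1.82 -0.35 0.9 0 0 0;22 2.16 -0.42 1.02 0 0 0;22 2.5 -0.49 1.12 0 0 0;22 2.85 -0.55 1.2 0 0 0;22 3.19 -0.62 1.27 0 0 0;22 3.54 -0.69 1.33 0 0 0;22 3.89 -0.76 1.38 0 0 0;22 3.89 -0.76 1.38 0 0 0"}}

```text
t: 10.03
tcp_pos: [0.555, -0.1114, 0.1363]
orientation: [179.9, 0.0, 79.0]
ft_force: [0.4, -0.4, -0.5]
gripper_width: 0.216
```

```bash
python3 -c "
from h import *
pin()"
```

```text
pin 41 249.46 182.12 rows 177 187 t 10.0833 [ 0.5548 -0.1115  0.1363] [-0.5286  0.0393  0.4944] 0.2193819946779908
```

Request:
{"method": "move_arm", "body": {"deltas": "22 0.15 -0.03 0 0 0 0;22 0.3 -0.06 0.02 0 0 0;22 0.45 -0.09 0.03 0 0 0;22 0.6 -0.11 0.04 0 0 0;22 0.75 -0.14 0.04 0 0 0"}}

```text
t: 10.5
tcp_pos: [0.5612, -0.1127, 0.1364]
orientation: [-180.0, 0.0, 79.0]
ft_force: [-1.5, -0.8, -0.0]
gripper_width: 0.224
```

```bash
python3 - <<'E'
from h import *
a=pin()
b=grab('top')
A=cv2.resize(a['pixels'][120:230,195:285],None,fx=4.4,fy=4.4,interpolation=2);B=cv2.resize(b['pixels'][170:280,220:310],None,fx=4.4,fy=4.4,interpolation=2)
cv2.imwrite('pics/d1.png',np.hstack([A,B]))
E
```

```text
pin 42 249.5 182.24 rows 177 187 t 10.55 [ 0.5616 -0.1128  0.1365] [-3.0967 -1.1458  0.475 ] 0.21851044676154702
```

View pics/d1.png

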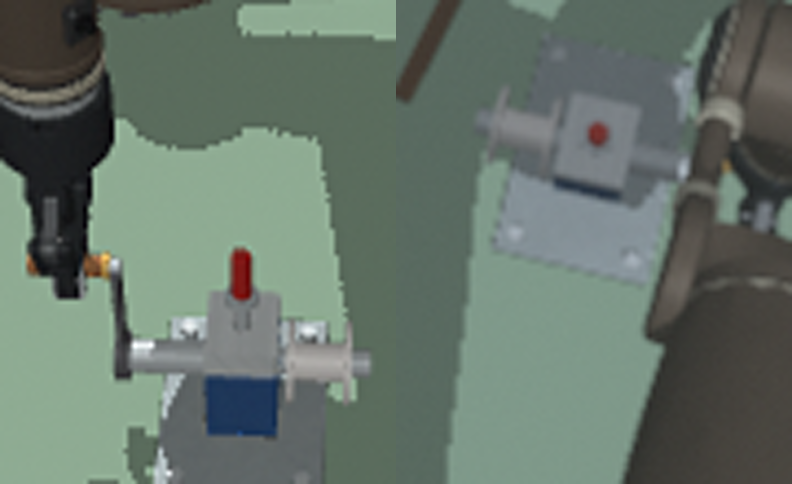

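The crank is nearly upright with the handle between the fingers at (65,268). The pin is still standing high, with no drop yet, so I'll continue in small steps.

Request:
{"method": "move_arm", "body": {"deltas": "22 0.15 -0.03 0 0 0 0;22 0.3 -0.06 0 0 0 0;22 0.45 -0.09 0 0 0 0;22 0.6 -0.11 -0.02 0 0 0"}}

```text
t: 10.93
tcp_pos: [0.5674, -0.1136, 0.1363]
orientation: [180.0, 0.0, 79.0]
ft_force: [-3.1, -1.2, 0.6]
gripper_width: 0.22
```

```bash
python3 -c "
from h import *
pin()"
```

```text
pin 41 249.49 182.37 rows 177 187 t 10.9833 [ 0.5678 -0.1136  0.1363] [-1.0469 -0.851  -0.5081] 0.2187397717150874
```

Request:
{"method": "move_arm", "body": {"deltas": "22 0.15 -0.03 -0.01 0 0 0;22 0.3 -0.06 -0.02 0 0 0;22 0.45 -0.09 -0.03 0 0 0;22 0.55 -0.11 -0.05 0 0 0"}}

```text
t: 11.32
tcp_pos: [0.573, -0.1146, 0.1358]
orientation: [180.0, 0.0, 79.0]
ft_force: [-1.6, -1.2, -0.1]
gripper_width: 0.221
```

```bash
python3 -c "
from h import *
pin()"
```

```text
pin 41 249.49 182.37 rows 177 187 t 11.3667 [ 0.5732 -0.1146  0.1358] [-2.2238 -1.1745 -0.3831] 0.2187017724908071
```

Request:
{"method": "move_arm", "body": {"deltas": "22 0.15 -0.03 -0.02 0 0 0;22 0.3 -0.06 -0.04 0 0 0;22 0.45 -0.09 -0.06 0 0 0;22 0.5 -0.1 -0.07 0 0 0"}}

```text
t: 11.7
tcp_pos: [0.578, -0.1156, 0.1351]
orientation: [180.0, -0.0, 79.0]
ft_force: [-2.9, -0.5, -0.0]
gripper_width: 0.22
```

```bash
python3 -c "
from h import *
pin()"
```

```text
pin 40 249.5 182.5 rows 178 187 t 11.75 [ 0.578  -0.1156  0.135 ] [-1.8231 -1.6607  0.5412] 0.22047485167384848
```

Request:
{"method": "move_arm", "body": {"deltas": "22 0.15 -0.03 -0.02 0 0 0;22 0.3 -0.06 -0.05 0 0 0;22 0.4 -0.08 -0.07 0 0 0;22 0.4 -0.08 -0.07 0 0 0"}}

```text
t: 12.08
tcp_pos: [0.5821, -0.1164, 0.1344]
orientation: [180.0, -0.0, 79.0]
ft_force: [-1.5, -0.5, 0.3]
gripper_width: 0.219
```

```bash
python3 -c "
from h import *
pin()"
```

```text
pin 40 249.5 183.0 rows 178 188 t 12.1333 [ 0.5821 -0.1164  0.1344] [-0.3756 -0.5819  0.1382] 0.22183495354163968
```

Request:
{"method": "move_arm", "body": {"deltas": "22 0.1 -0.02 -0.02 0 0 0;22 0.2 -0.04 -0.04 0 0 0;22 0.3 -0.06 -0.06 0 0 0;22 0.3 -0.06 -0.06 0 0 0"}}

```text
t: 12.47
tcp_pos: [0.5849, -0.1169, 0.1337]
orientation: [180.0, -0.0, 79.0]
ft_force: [-2.2, -0.7, -0.6]
gripper_width: 0.221
```

```bash
python3 -c "
from h import *
pin()"
```

```text
pin 41 249.54 182.88 rows 178 188 t 12.5167 [ 0.5849 -0.1169  0.1337] [-1.7261 -1.0691 -0.1076] 0.22412692887018335
```

Request:
{"method": "move_arm", "body": {"deltas": "22 0.1 -0.02 -0.02 0 0 0;22 0.2 -0.04 -0.05 0 0 0;22 0.3 -0.06 -0.07 0 0 0;22 0.4 -0.08 -0.1 0 0 0"}}

```text
t: 12.85
tcp_pos: [0.5888, -0.1178, 0.1328]
orientation: [-180.0, -0.0, 79.0]
ft_force: [-1.2, 0.4, -0.7]
gripper_width: 0.215
```

```bash
python3 -c "
from h import *
pin()"
```

```text
pin 41 249.54 182.88 rows 178 188 t 12.9 [ 0.589  -0.1178  0.1327] [-1.4364 -0.753  -0.2316] 0.2169833704734499
```

Request:
{"method": "move_arm", "body": {"deltas": "22 0.1 -0.02 -0.03 0 0 0;22 0.2 -0.04 -0.06 0 0 0;22 0.3 -0.06 -0.09 0 0 0;22 0.4 -0.08 -0.12 0 0 0"}}

```text
t: 13.23
tcp_pos: [0.5928, -0.1186, 0.1315]
orientation: [-180.0, 0.0, 79.0]
ft_force: [-2.4, 0.2, 0.5]
gripper_width: 0.22
```

```bash
python3 -c "
from h import *
pin()"
```

```text
pin 40 249.5 183.0 rows 178 188 t 13.2833 [ 0.5931 -0.1186  0.1315] [-1.172   0.5268 -0.505 ] 0.22248442367247648
```

Request:
{"method": "move_arm", "body": {"deltas": "22 0.1 -0.02 -0.03 0 0 0;22 0.2 -0.04 -0.07 0 0 0;22 0.3 -0.06 -0.1 0 0 0;22 0.4 -0.08 -0.14 0 0 0"}}

```text
t: 13.62
tcp_pos: [0.5968, -0.1194, 0.1301]
orientation: [180.0, 0.0, 79.0]
ft_force: [-1.8, -0.1, 0.1]
gripper_width: 0.224
```

```bash
python3 -c "
from h import *
pin()"
```

```text
pin 39 249.46 185.38 rows 181 190 t 13.6667 [ 0.5971 -0.1194  0.1301] [-1.2409 -1.4512  0.3067] 0.2203785716020331
```

The pin dropped: its centroid moved down 2.4 px, about 10 mm. Now I'll ease forward gently to feel the stop.

Request:
{"method": "move_arm", "body": {"deltas": "22 0.1 -0.02 -0.04 0 0 0;22 0.2 -0.04 -0.08 0 0 0;22 0.25 -0.05 -0.1 0 0 0"}}

```text
t: 13.92
tcp_pos: [0.5993, -0.1199, 0.1291]
orientation: [180.0, 0.0, 79.0]
ft_force: [-1.4, -0.5, 0.5]
gripper_width: 0.223
```

Request:
{"method": "move_arm", "body": {"deltas": "22 0.1 -0.02 -0.04 0 0 0;22 0.2 -0.04 -0.08 0 0 0;22 0.2 -0.04 -0.08 0 0 0"}}

```text
t: 14.17
tcp_pos: [0.6014, -0.1203, 0.1283]
orientation: [180.0, 0.0, 79.0]
ft_force: [-0.4, -0.3, 0.3]
gripper_width: 0.221
```

Request:
{"method": "move_arm", "body": {"deltas": "22 0.1 -0.02 -0.05 0 0 0;22 0.15 -0.03 -0.07 0 0 0;22 0.15 -0.03 -0.07 0 0 0"}}

```text
t: 14.42
tcp_pos: [0.6029, -0.1206, 0.1276]
orientation: [180.0, 0.0, 79.0]
ft_force: [-2.0, -0.7, -0.8]
gripper_width: 0.221
```

Request:
{"method": "move_arm", "body": {"deltas": "22 0.08 -0.02 -0.04 0 0 0;22 0.15 -0.03 -0.07 0 0 0;22 0.15 -0.03 -0.07 0 0 0"}}

```text
t: 14.67
tcp_pos: [0.6043, -0.1209, 0.1269]
orientation: [180.0, 0.0, 79.0]
ft_force: [-2.9, -1.2, -0.2]
gripper_width: 0.219
```

Request:
{"method": "move_arm", "body": {"deltas": "22 0.1 -0.02 -0.05 0 0 0;22 0.15 -0.03 -0.08 0 0 0;22 0.15 -0.03 -0.08 0 0 0"}}

```text
t: 14.92
tcp_pos: [0.6059, -0.1212, 0.1261]
orientation: [180.0, 0.0, 79.0]
ft_force: [-2.3, -0.8, 0.4]
gripper_width: 0.218
```

Request:
{"method": "move_arm", "body": {"deltas": "22 0.05 -0.01 -0.03 0 0 0;22 0.1 -0.02 -0.06 0 0 0;22 0.1 -0.02 -0.06 0 0 0"}}

```text
t: 15.17
tcp_pos: [0.6068, -0.1214, 0.1255]
orientation: [180.0, -0.0, 79.0]
ft_force: [-1.0, -0.3, -0.1]
gripper_width: 0.226
```

Request:
{"method": "move_arm", "body": {"deltas": "22 0.1 -0.02 -0.06 0 0 0;22 0.15 -0.03 -0.09 0 0 0;22 0.15 -0.03 -0.09 0 0 0"}}

```text
t: 15.42
tcp_pos: [0.6084, -0.1217, 0.1246]
orientation: [180.0, -0.0, 79.0]
ft_force: [-1.5, -0.5, 0.1]
gripper_width: 0.221
```

Request:
{"method": "move_arm", "body": {"deltas": "22 0.1 -0.02 -0.06 0 0 0;22 0.15 -0.03 -0.09 0 0 0;22 0.15 -0.03 -0.09 0 0 0"}}

```text
t: 15.67
tcp_pos: [0.6098, -0.122, 0.1237]
orientation: [180.0, -0.0, 79.0]
ft_force: [-1.7, -1.0, 0.1]
gripper_width: 0.218
```

```bash
python3 -c "
from h import *
pin()"
```

```text
pin 39 249.54 185.62 rows 181 190 t 15.7167 [ 0.6098 -0.122   0.1237] [-1.0697 -0.4381 -0.3274] 0.22072389365556516
```

Request:
{"method": "move_arm", "body": {"deltas": "22 0.1 -0.02 -0.06 0 0 0;22 0.15 -0.03 -0.09 0 0 0;22 0.15 -0.03 -0.09 0 0 0"}}

```text
t: 15.97
tcp_pos: [0.6112, -0.1222, 0.1228]
orientation: [-180.0, -0.0, 79.0]
ft_force: [-1.3, -0.3, 0.6]
gripper_width: 0.225
```

Request:
{"method": "move_arm", "body": {"deltas": "22 0.1 -0.02 -0.06 0 0 0;22 0.1 -0.02 -0.06 0 0 0;22 0.1 -0.02 -0.06 0 0 0"}}

```text
t: 16.22
tcp_pos: [0.6122, -0.1224, 0.1222]
orientation: [-180.0, -0.0, 79.0]
ft_force: [-1.5, -2.0, -0.1]
gripper_width: 0.219
```

Request:
{"method": "move_arm", "body": {"deltas": "22 0.1 -0.02 -0.06 0 0 0;22 0.1 -0.02 -0.06 0 0 0;22 0.1 -0.02 -0.06 0 0 0"}}

```text
t: 16.47
tcp_pos: [0.6131, -0.1226, 0.1215]
orientation: [-180.0, -0.0, 79.0]
ft_force: [-1.9, -0.8, -0.2]
gripper_width: 0.225
```

Request:
{"method": "move_arm", "body": {"deltas": "22 0.1 -0.02 -0.06 0 0 0;22 0.1 -0.02 -0.06 0 0 0;22 0.1 -0.02 -0.06 0 0 0"}}

```text
t: 16.72
tcp_pos: [0.6141, -0.1228, 0.1209]
orientation: [-180.0, -0.0, 79.0]
ft_force: [-2.1, -0.7, -0.4]
gripper_width: 0.223
```

Request:
{"method": "move_arm", "body": {"deltas": "22 0.1 -0.02 -0.07 0 0 0;22 0.1 -0.02 -0.07 0 0 0;22 0.1 -0.02 -0.07 0 0 0"}}

```text
t: 16.97
tcp_pos: [0.6151, -0.123, 0.1202]
orientation: [-180.0, -0.0, 79.0]
ft_force: [-2.9, -0.8, 0.3]
gripper_width: 0.22
```

```bash
python3 - <<'E'
from h import *
a=pin()
b=grab('top')
A=cv2.resize(a['pixels'][120:230,195:285],None,fx=4.4,fy=4.4,interpolation=2);B=cv2.resize(b['pixels'][170:280,220:310],None,fx=4.4,fy=4.4,interpolation=2)
cv2.imwrite('pics/e1.png',np.hstack([A,B]))
E
```

```text
pin 39 249.49 185.13 rows 180 190 t 17.0167 [ 0.615  -0.123   0.1202] [-2.5771 -0.5166  0.273 ] 0.21923324912736974
```

View pics/e1.png

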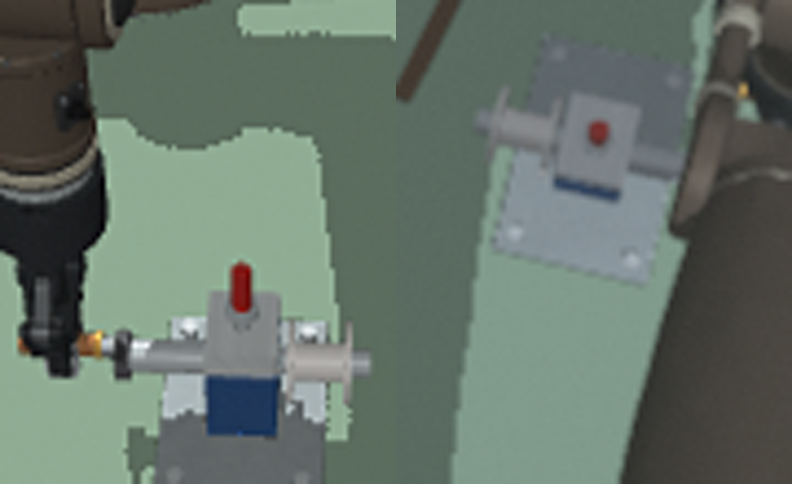

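The pin sits lower at (241,288). The handle is still in the cage, and resistance has only just begun to rise.

Request:
{"method": "move_arm", "body": {"deltas": "22 0.08 -0.02 -0.06 0 0 0;22 0.08 -0.02 -0.06 0 0 0;22 0.08 -0.02 -0.06 0 0 0"}}

```text
t: 17.32
tcp_pos: [0.6158, -0.1232, 0.1196]
orientation: [-180.0, -0.0, 79.0]
ft_force: [-3.8, -1.0, 0.4]
gripper_width: 0.22
```

```bash
python3 -c "
from h import *
pin()"
```

```text
pin 40 249.5 185.0 rows 180 190 t 17.3667 [ 0.6159 -0.1232  0.1197] [-3.1677 -1.1158 -0.7501] 0.22547714541059474
```

Request:
{"method": "move_arm", "body": {"deltas": "22 0.06 -0.01 -0.04 0 0 0;22 0.06 -0.01 -0.04 0 0 0;22 0.06 -0.01 -0.04 0 0 0"}}

```text
t: 17.62
tcp_pos: [0.6164, -0.1233, 0.1192]
orientation: [-180.0, -0.0, 79.0]
ft_force: [-3.7, -1.5, 0.2]
gripper_width: 0.218
```

Request:
{"method": "move_arm", "body": {"deltas": "22 0.06 -0.01 -0.04 0 0 0;22 0.06 -0.01 -0.04 0 0 0;22 0.06 -0.01 -0.04 0 0 0"}}

```text
t: 17.87
tcp_pos: [0.617, -0.1234, 0.1188]
orientation: [-180.0, 0.0, 79.0]
ft_force: [-5.5, -0.7, 0.4]
gripper_width: 0.22
```

The stop is felt: resistance rose from about 1.7 to 5.5 N. I'll back off, then close on the handle so I know its position.

Request:
{"method": "move_arm", "body": {"deltas": "22 -0.15 0.03 0.1 0 0 0;22 -0.35 0.07 0.24 0 0 0;22 -0.35 0.07 0.24 0 0 0;0 -0.35 0.07 0.24 0 0 0;0 -0.35 0.07 0.24 0 0 0;0 -0.35 0.07 0.24 0 0 0;0 -0.35 0.07 0.24 0 0 0"}}

```text
t: 18.45
tcp_pos: [0.6154, -0.1229, 0.1227]
orientation: [179.8, -0.0, 79.0]
ft_force: [1.8, 0.8, 4.8]
gripper_width: 0.16
```

```bash
python3 -c "
from h import *
pin()"
```

```text
pin 40 249.5 185.0 rows 180 190 t 18.5 [ 0.6154 -0.1229  0.1226] [1.6827 0.4578 4.4995] 0.15946102325869957
```

Request:
{"method": "move_arm", "body": {"deltas": "0 -0.15 0.03 0.1 0 0 0;0 -0.3 0.06 0.2 0 0 0;0 -0.45 0.09 0.3 0 0 0;0 -0.6 0.12 0.4 0 0 0;0 -0.75 0.15 0.49 0 0 0;0 -0.9 0.18 0.59 0 0 0;0 -1.03 0.2 0.66 0 0 0;0 -1.03 0.2 0.66 0 0 0;0 -1.03 0.2 0.66 0 0 0"}}

```text
t: 19.25
tcp_pos: [0.6055, -0.121, 0.1296]
orientation: [179.7, -0.0, 79.0]
ft_force: [4.0, 0.7, 7.2]
gripper_width: 0.161
```

```bash
python3 -c "
from h import *
pin()"
```

```text
pin 39 249.54 185.62 rows 181 190 t 19.3 [ 0.6055 -0.121   0.1296] [4.3346 1.0315 5.7629] 0.1631112965772802
```

Request:
{"method": "move_arm", "body": {"deltas": "38 0 0 0 0 0 0;38 0 0 0 0 0 0;38 0 0 0 0 0 0;38 0 0 0 0 0 0;38 0 0 1 0 0 0;38 0 0 3 0 0 0;38 0 0 6 0 0 0;38 0 0 9 0 0 0;38 0 0 11 0 0 0;38 0 0 11 0 0 0"}}

```text
t: 20.13
tcp_pos: [0.6067, -0.1218, 0.2447]
orientation: [179.4, 0.1, 79.0]
ft_force: [1.0, 0.2, 0.9]
gripper_width: 0.382
```

```bash
python3 - <<'E'
from h import *
a=pin()
b=grab('top')
A=cv2.resize(a['pixels'][120:230,195:285],None,fx=4.4,fy=4.4,interpolation=2);B=cv2.resize(b['pixels'][170:280,220:310],None,fx=4.4,fy=4.4,interpolation=2)
cv2.imwrite('pics/f1.png',np.hstack([A,B]))
E
```

```text
pin 39 249.54 185.62 rows 181 190 t 20.1833 [ 0.6053 -0.1214  0.2418] [-0.0618 -0.0272  0.7726] 0.37927199557314206
```

View pics/f1.png

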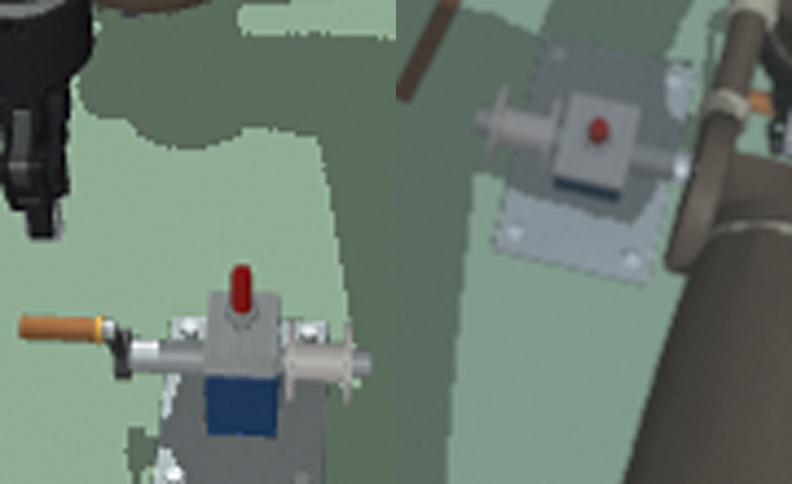

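The crank is free with its handle at (20–98,328), the pin is dropped and upright, and the gripper is clear. I'll check the handle angle and move over the pin.

```bash
python3 - <<'E'
from h import *
a=load('scene'); X=np.array([.982,-.191,0]);Y=np.array([.191,.982,0]);B=np.array([.585,.001,.062])
for th in(.4,.5,.6): 
    print(th,[(proj(a,B+Y*l+.09*(np.sin(th)*X+np.cos(th)*np.array([0,0,1])))-[195,120])*4.4+1.7 for l in(-.1455,-.0905)])
E
```

```text
0.4 [array([[ 19.48641425, 310.85324817]]), array([[102.4011635 , 312.86379497]])]
0.5 [array([[ 18.53074383, 323.90757438]]), array([[101.63015969, 325.94135671]])]
0.6 [array([[ 17.78454158, 337.32743557]]), array([[101.00526346, 339.38348552]])]
```

Request:
{"method": "move_arm", "body": {"deltas": "0 -0.2 1.5 0 0 0 0;0 -0.5 4 0 0 0 0;0 -1 7 0 0 0 0;0 -1.5 10 0 0 0 0;0 -1.9 12.2 0 0 0 0;0 -1.9 12.2 0 0 0 0;0 -1.9 12.2 0 0 0 0;0 -1.9 12.2 0 0 0 0;0 -1.9 12.2 0 0 0 0;0 -1.9 12.2 0 0 0 0"}}

```text
t: 21.07
tcp_pos: [0.5843, 0.0003, 0.2375]
orientation: [-180.0, 0.0, 78.9]
ft_force: [0.4, -0.2, 1.0]
gripper_width: -0.004
```

```bash
python3 -c "
from h import *
pin()"
```

```text
pin 39 249.54 185.62 rows 181 190 t 21.1167 [0.5844 0.0003 0.2376] [ 0.5494 -0.2641 -0.2062] -0.0002510187792083763
```

Request:
{"method": "move_arm", "body": {"deltas": "0 0.05 0.1 -2 0 0 0;0 0.05 0.1 -4.5 0 0 0;0 0.05 0.1 -6 0 0 0;0 0.05 0.1 -7 0 0 0;0 0.05 0.1 -7.6 0 0 0;0 0.05 0.1 -8 0 0 0;0 0.05 0.1 -8.2 0 0 0;0 0.05 0.1 -8.4 0 0 0;0 0.05 0.1 -8.6 0 0 0;0 0.05 0.1 -8.6 0 0 0"}}

```text
t: 21.95
tcp_pos: [0.5857, 0.0022, 0.1528]
orientation: [179.9, -0.0, 79.0]
ft_force: [0.4, 0.1, 1.2]
gripper_width: -0.001
```

```bash
python3 -c "
from h import *
pin()"
```

```text
pin 32 249.5 186.5 rows 183 190 t 22.0 [0.5856 0.0022 0.1528] [0.817  0.132  0.8383] 0.0013531379200784298
```

Request:
{"method": "move_arm", "body": {"deltas": "0 0 -0.05 -0.1 0 0 0;0 0 -0.1 -0.2 0 0 0;0 0 -0.1 -0.3 0 0 0;0 0 -0.1 -0.4 0 0 0;0 0 -0.1 -0.4 0 0 0"}}

```text
t: 22.42
tcp_pos: [0.5859, 0.0013, 0.1491]
orientation: [179.9, -0.0, 79.0]
ft_force: [-0.3, 0.1, 4.8]
gripper_width: -0.0
```

Request:
{"method": "move_arm", "body": {"deltas": "0 0 0 -0.1 0 0 0;0 0 0 -0.2 0 0 0;0 0 0 -0.3 0 0 0;0 0 0 -0.4 0 0 0;0 0 0 -0.4 0 0 0"}}

```text
t: 22.83
tcp_pos: [0.5849, 0.0012, 0.1438]
orientation: [-180.0, 0.0, 79.0]
ft_force: [0.3, -0.8, 4.0]
gripper_width: 0.003
```

Request:
{"method": "move_arm", "body": {"deltas": "0 0 0 -0.1 0 0 0;0 0 0 -0.2 0 0 0;0 0 0 -0.3 0 0 0;0 0 0 -0.3 0 0 0"}}

```text
t: 23.17
tcp_pos: [0.5852, 0.0012, 0.1412]
orientation: [180.0, -0.0, 79.0]
ft_force: [0.4, 0.2, 6.9]
gripper_width: 0.0
```

Request:
{"method": "move_arm", "body": {"deltas": "0 0 0 -0.1 0 0 0;0 0 0 -0.2 0 0 0;0 0 0 -0.3 0 0 0;0 0 0 -0.3 0 0 0"}}

```text
t: 23.5
tcp_pos: [0.5859, 0.0014, 0.141]
orientation: [179.9, -0.0, 79.0]
ft_force: [-4.2, 0.3, 17.7]
gripper_width: -0.001
```

The pin top has stopped at 0.141 m, which is the home height, with the force rising to 18 N. I'll retract and check.

Request:
{"method": "move_arm", "body": {"deltas": "0 0 0 0.5 0 0 0;0 0 0 1 0 0 0;0 0 0 3 0 0 0;0 0 0 6 0 0 0;0 -3 0 9 0 0 0;0 -7 0 11 0 0 0;0 -11 0 12 0 0 0;0 -15 0 12 0 0 0;0 -15 0 12 0 0 0;0 -15 0 12 0 0 0"}}

```text
t: 24.33
tcp_pos: [0.4315, 0.0014, 0.2564]
orientation: [-179.8, 0.0, 79.0]
ft_force: [-0.0, -0.0, 0.7]
gripper_width: -0.003
```

```bash
python3 - <<'E'
from h import *
a=pin()
for z in(.141,.144): print(proj(a,[.585,.001,z]),proj(a,[.585,.001,z-.018]))
crop(a,180,120,350,245,4.6,'z1')
E
```

```text
pin 40 249.5 188.0 rows 183 193 t 24.3833 [0.4339 0.0013 0.2572] [ 1.2221  1.0041 -0.1357] 0.004289652832109999
[[249.539  183.6264]] [[249.6028 187.7558]]
[[249.5282 182.9289]] [[249.5923 187.0741]]
```

View pics/z1.png

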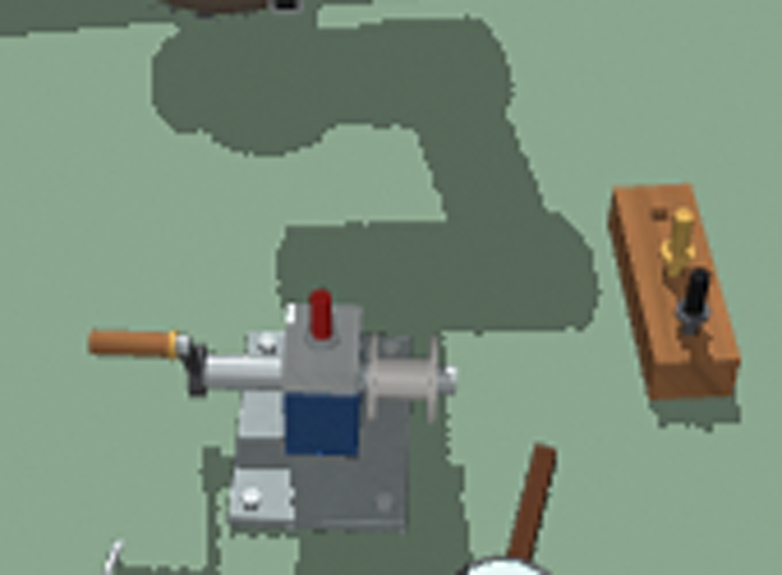

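The pin is home: its collar lies on the cap at (321,340), and its grip centroid matches the projection for a fully seated pin. The brass and black punches stand undisturbed, and the robot is clear.

```bash
python3 -c "
from station import r
print(r.hand_in())"
```

```text
the job is handed in; nothing more can be done
None
```

The coil winder is locked: the pin is fully home with its collar on the block, and I handed the job in at about 24.4 s of the 72 s allowed. No verdict was reported.

- **Pin:** I took the red pin from the stand and stood it in the bore. It dropped about 10 mm once the crank was roughly 0.35 rad past upright.
- **Crank:** I eased it on until the handle's resistance rose from about 1.7 N to 5.5 N, which was the stop. I then brought it back about 0.12 rad towards the middle of its play and let go.
- **Seating:** I pushed the pin down with shut fingers. The plug yielded at about 4–5 N, and the pin stopped dead at the home height (pin top 0.141 m). I ended at about 18 N on the pin.

**Last checks:** the pin in the picture is where a fully seated pin should be (row 188.0 seen, 187.8 expected). The crank stays put, the two punches were undisturbed, and the robot is clear. I did not view the jar, tin, screwdriver or calculator again at the end; the arm's path did not go near them.

**Disagreements:**
- The crank's final angle read 0.51 rad from the arm and about 0.52 rad from the camera. I put the middle of the play at about 0.50 rad.
- When I gripped the handle, the arm sat up to 2 mm from where I commanded it. This settled after release.

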